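# Hold a ring block in the sensing corner of the engraver's locating nest

### The job

Pick up the metal block with the green top and green stone, lift it clear off the wooden board and set it down upright on the dark steel nest plate, inside the corner of the two brass stops, its long side along the longer stop (either way round). Press it home into the corner, so that both sprung orange pins are fully in and the block bears flat and firmly, without ramming, against both stops at once, and finish while still holding it pressed there. Leave the red and blue blocks and the loose rings where they are.

Things in the scene. Friction and masses are not known exactly. Their poses are not given: they have to be found in the camera images.
- block_green_center (a point): The block to take: an aluminium block 34 (x) x 56 (y) x 48 (z) mm with a green top layer 8 mm thick; a silver ring with a green stone stands in its yz plane, 17 mm high, on the middle of its top. This point: centre of the block, 24 mm above its underside; y along its long side, z up. About 0.2 kg (varies by up to 40 percent). It stands on the board
- block_green: The same green block as a whole; its origin is the centre of its underside, axes as above
- block_red_center (a point): Another, to be left alone: an aluminium block 34 (x) x 56 (y) x 48 (z) mm with a red top layer 8 mm thick; a silver ring with a red stone stands in its yz plane, 17 mm high, on the middle of its top. This point: centre of the block, 24 mm above its underside; y along its long side, z up
- block_blue_center (a point): Another, to be left alone: an aluminium block 34 (x) x 56 (y) x 48 (z) mm with a blue top layer 8 mm thick; a silver ring with a blue stone stands in its yz plane, 17 mm high, on the middle of its top. This point: centre of the block, 24 mm above its underside; y along its long side, z up
- board: wooden board, fixed, 75 (x) x 260 (y) x 12 (z) mm, lying on the bench; the three blocks stand on it in a row along its y axis, 85 mm apart, in any order, their long sides roughly along the row. Origin: centre of the underside
- nest: fixed locating nest: polished dark steel plate (slippery) 150 x 150 x 10 mm; origin at the centre of its underside, z up. Its brass stops rise 14 mm above the plate; their faces form an inner corner at x = 30, y = 30 mm, free floor on the -x, -y side. A block fully home has its centre at x = 13, y = 2, z = 34 mm, axes along the nest's. A black box 24 mm square, top at z = 23 mm, stands at x = 60, y = 60 mm
- long_stop: brass stop (rigid) on the nest, 96 mm long along the nest's y (from y = -50 to 46 mm), 16 mm thick, its working face at nest x = 30 mm facing -x; top 24 mm above the bench. Same origin and axes as the nest
- end_stop: brass stop (rigid) on the nest, 70 mm long along the nest's x (from x = -40 to 30 mm), 16 mm thick, its working face at nest y = 30 mm facing -y; top 24 mm above the bench. Same origin and axes as the nest
- long_pin (a joint): orange sprung pin, 7 mm across, in the long stop at nest y = 2 mm, 17.5 mm above the bench, standing 4 mm out of its face; value 0 = out, 0.004 m = fully in, flush with the face; spring about 1.2 N at first, 3.2 N fully in, enough to push a freed block back
- end_pin (a joint): the like pin in the end stop at nest x = 13 mm
- ring0: loose silver ring lying flat on the bench beyond the board and the nest, 24 mm across, 5 mm high; origin centre of underside
- ring1: another such ring
- ring2: another such ring

How it is judged:
On the way, in this order (a step that is already met when the one before it is completed fails the run):
1. the green block is lifted clear of the board (height (world z) of block_green_center above 0.055 m and contact force between block_green and board below 0.05 N and contact force between block_green and the fingers above 0.5 N), for 0.2 s.
2. it stands upright on the nest plate, inside the corner (x of block_green_center in the frame of nest between -0.05 and 0.0155 m and y of block_green_center in the frame of nest between -0.06 and 0.0045 m and z of block_green_center in the frame of nest between 0.031 and 0.0365 m and angle between block_green_center's own z axis and vertical below 0.1 rad), for 0.1 s.
At the end, for the whole second after the job is handed in: Through the last second the fingers hold the green block standing on the nest plate (within 2.5 mm of fully home in x, y and height, tilted under 0.06 rad, long side within 0.05 rad of the long stop), pressing on each of the two brass stops with more than 1 N, both pins in by more than 3.3 of 4 mm (x of block_green_center in the frame of nest between 0.0105 and 0.0155 m and y of block_green_center in the frame of nest between -0.0005 and 0.0045 m and z of block_green_center in the frame of nest between 0.0315 and 0.0365 m and angle between block_green_center's own z axis and vertical below 0.06 rad and angle between the y axis of block_green_center and the y axis of nest, either way round below 0.05 rad and value of joint each of long_pin, end_pin above 0.0033 m and contact force between block_green and long_stop above 1 N and contact force between block_green and end_stop above 1 N and contact force between block_green and the fingers above 0.5 N); the arm keeps its last pose, push and grip.
It fails at once if a stop was rammed (over 60 N) (contact force between block_green and long_stop above 60 N or contact force between block_green and end_stop above 60 N).
It fails at once if the red block was moved (distance of block_red_center from where it was at the start of the episode above 0.02 m).
It fails at once if the blue block was moved (distance of block_blue_center from where it was at the start of the episode above 0.02 m).
It fails at once if a loose ring was moved (distance of any of ring0, ring1, ring2 from where it was at the start of the episode above 0.02 m).
It also fails if it takes over 42 s, if anything falls off the work surface, if the arm or the gripper's body presses on something with over 40 N, if the wrist force passes 120 N, or if a joint passes its speed limit or range.

### The arm

A 6-joint arm with a two-finger parallel gripper is mounted at the origin on the work surface. World frame = base frame: x ahead of the robot, y to its left, z up, the work surface at z = 0. Lengths are in m, angles in rad, forces in N, time in s.
With the tool pointing down it reaches from about 0.275 to 0.875 m from the base axis. Payload 12.5 kg.
Tool frame: the origin (TCP) lies on the centre line of the jaws, within the pads' length; the fingertips stand r.finger_overhang ahead of it and the grasp point (between the pads) lies 3 mm ahead of it (r.finger_overhang is the distance from the TCP to the fingertips, in m); z points along the fingers, y is the line along which they close (so a half turn about z gives the same grasp; the last joint's range is limited). The gripper opens to 85 mm and grips with 20 to 120 N. Pads are 22 mm wide; open, the fingers measure 114 mm over their backs; the gripper's body (76 mm by 85 mm) begins 54 mm behind the grasp point. The pads swing forward as they close: fully open they stand 13 mm farther back than shut.
Start: joints at [-1.411, 0.351, 1.652, -0, 1.139, -0.085], TCP at [0.133, -0.534, 0.253] pointing down, gripper open.
Joint ranges: [-2.75, 2.75], [-0.79, 2.1], [0.01, 2.65], [-1.57, 4.71], [0.07, 3.14], [-2.87, 2.87]. Speed limits (rad/s): [2.22, 2.22, 2.79, 3.14, 3.14, 3.14].

### API

Orientations are given as a unit quaternion [x, y, z, w].
In Python, from cell import r, optics gives the robot as it stands. The module is installed in compiled form; this text tells all that it offers. Calls block until the motion is done:
- r.move_to(position, orientation): joint-space move of the TCP to a pose.
- r.move_linear(position, rot=None, vel=0.15): straight line of the TCP; rot=None keeps the orientation; vel is the mean speed in m/s.
- r.set_joints(angles): joint-space move.
- r.set_gripper(opening, squeeze=None): opening from 0.0 (shut) to 1.0 (fully open); squeeze is the grip in N (None keeps the last); returns when the fingers have stopped.
- r.sleep(seconds).
- r.inverse_kinematics(position, orientation): joint angles nearest the present ones, or None.
- optics.get_image(name): name is "scene" or "top"; returns a dict with "pixels" (400x640x3 uint8, red, green, blue), "depth" (400x640 float32, m along the optical axis (not along the pixel's ray), 0 where there is no reading), "fx", "fy", "cx", "cy" (pixels), "camera_from_world" (4x4, takes a point from world to camera coordinates). Camera axes: x right, y down, z forward; pixel columns grow to the right and rows downward; lengths in m; the calibration is good to about 2 mm. A picture is of the moment at which its call begins.
A pose or a line that the arm cannot do raises r.PlanningError and nothing moves.
- r.hand_in(): hands the job in; it is judged then, once.
Readings, each from a call of its own:
- r.current_t(): time.
- r.current_q(): joint angles.
- r.current_qvel(): joint speeds.
- r.current_effort(): joint torques, N m.
- r.current_tool_pos(): TCP position.
- r.current_ee_rot(): TCP orientation.
- r.current_contact_force(): force on the tool from outside, world axes, zero at the start.
- r.current_torque(): the same for the moment, N m.
- r.current_opening(): opening from 0.0 (shut) to 1.0 (fully open).
- r.current_finger_force(): force on a finger pad.
Only numpy, scipy, OpenCV 4.12 (cv2) and the standard library are available. Lean on these libraries where they do the work, as an engineer would, in place of code of your own. Each camera call takes 0.05 s, during which the arm holds its last target. There are 200 camera calls.

## Working session

There is one attempt and no reset: what is moved stays moved. The work goes in short steps, each a Python script; the robot and the scene stay as the last script left them, time stands still between calls to the robot, and variables do not carry over. Pictures are saved under pics/ and viewed, at most 10 in all, crops included, and the job is handed in when it is done.

```bash
mkdir -p pics; python3 - <<'E'
from cell import r, optics
import numpy as np, cv2
for n in ("scene","top"):
    d=optics.get_image(n); cv2.imwrite(f"pics/{n}0.png",d["pixels"][:,:,::-1]); np.savez(f"{n}0.npz",**d)
    print(n,d["fx"],d["fy"],d["cx"],d["cy"]); print(np.linalg.inv(d["camera_from_world"]).round(3))
print(r.finger_overhang,r.current_t(),r.current_ee_rot())
E
```

```text
scene 382.96574725026943 382.96574725026943 321.01271581410396 198.72560385820074
[[-0.671  0.515 -0.533  0.983]
 [ 0.742  0.463 -0.486  0.335]
 [-0.004 -0.721 -0.692  0.546]
 [ 0.     0.     0.     1.   ]]
top 392.6754990089023 392.6754990089023 314.3657219189962 201.2397512637866
[[ 0.02  -0.996  0.089  0.513]
 [-1.    -0.021 -0.015 -0.026]
 [ 0.017 -0.089 -0.996  0.866]
 [ 0.     0.     0.     1.   ]]
0.022 0.1 [ 9.92517046e-01  1.22105022e-01 -2.22041067e-05 -5.25149959e-04]
```

View pics/top0.png

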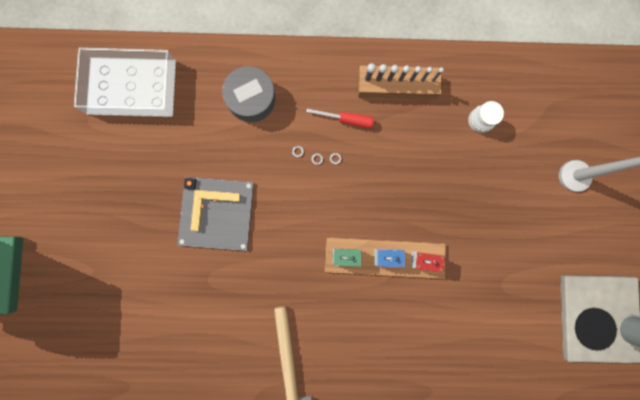

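View pics/scene0.png

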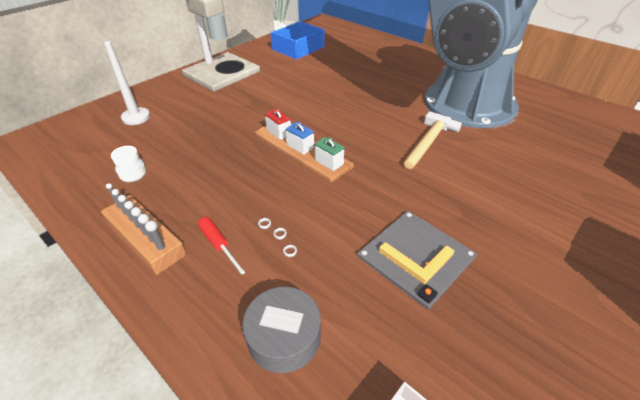

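The top view shows the green block at (347,258), blue at (391,259) and red at (429,262). The nest is at (216,214) with its black box at (190,184), so nest x points up in the image (world +x) and y points left (world +y).

```bash
cat > h.py <<'E'
import numpy as np, cv2
def cloud(d):
    v,u=np.mgrid[0:400,0:640]; z=d["depth"]
    p=np.stack([(u-d["cx"])/d["fx"]*z,(v-d["cy"])/d["fy"]*z,z],-1)
    T=np.linalg.inv(d["camera_from_world"]); return p@T[:3,:3].T+T[:3,3]
def rays(d,uv,h):  # intersect pixel rays with plane z=h
    T=np.linalg.inv(d["camera_from_world"]); uv=np.asarray(uv,float)
    k=np.c_[(uv[:,0]-d["cx"])/d["fx"],(uv[:,1]-d["cy"])/d["fy"],np.ones(len(uv))]@T[:3,:3].T
    return (T[:3,3]+k*((h-T[2,3])/k[:,2])[:,None])[:,:2]
def rect(p): 
    c,s,a=cv2.minAreaRect((p*1000).astype(np.float32)); return np.round(c,1),np.round(s,1),round(a,1)
E
python3 - <<'E'
from h import *
for n in ("top","scene"):
    d=np.load(n+"0.npz"); P=cloud(d); hsv=cv2.cvtColor(d["pixels"],cv2.COLOR_RGB2HSV); H,S,V=[hsv[...,i].astype(int) for i in range(3)]
    z=P[...,2]; ok=(d["depth"]>0)
    x,y=P[...,0],P[...,1]
    for nm,m in dict(green=(H>60)&(H<95)&(S>80)&(abs(x-.38)<.08)&(abs(y+.1)<.08)&ok,
                     gtop=(H>60)&(H<95)&(S>60)&(z>.054)&(abs(x-.38)<.08)&(abs(y+.1)<.08)&(z<.066)&ok,
                     brass=(H>15)&(H<32)&(S>110)&(V>110)&(abs(x-.48)<.12)&(abs(y-.21)<.12)&(z>.018)&ok,
                     plate=(S<70)&(V<140)&(abs(x-.48)<.12)&(abs(y-.21)<.12)&(abs(z-.01)<.006)&ok).items():
        v,u=np.nonzero(m)
        if len(v)<5: print(n,nm,len(v)); continue
        q=P[m]; print(n,nm,len(v),"z med/std",np.median(q[:,2]).round(4),q[:,2].std().round(4),"mean",q.mean(0).round(4),"rect",rect(q[:,:2]))
    b=[(180,160,380,290),(240,110,490,310)][n=="scene"]
d=np.load("top0.npz")["pixels"][:,:,::-1]; e=np.load("scene0.npz")["pixels"][:,:,::-1]
R=lambda i,u,v,w:cv2.resize(i[v:v+w,u:u+w],(390,390),interpolation=cv2.INTER_NEAREST) 
A=np.hstack([R(d,176,172,82),R(e,352,200,130)]); 
B=np.hstack([cv2.resize(d[240:280,320:400],(390,195),interpolation=0),cv2.resize(e[110:180,250:390],(390,195),interpolation=0)])
cv2.imwrite("pics/c1.png",np.vstack([A,B]))
E
```

```text
top green 27 z med/std 0.0598 0.0014 mean [ 0.4588 -0.1049  0.0599] rect (array([ 458.9, -106.6]), array([ 2.2, 34.8]), 0.8)
top gtop 47 z med/std 0.0598 0.0014 mean [ 0.4579 -0.1073  0.06  ] rect (array([ 457.9, -107.6]), array([ 4.2, 40.9]), 0.7)
top brass 123 z med/std 0.023 0.0018 mean [0.5711 0.19   0.0231] rect (array([579.3, 180.3]), array([ 55.1, 112.7]), 38.1)
top plate 574 z med/std 0.0097 0.0016 mean [0.5476 0.1649 0.0097] rect (array([543.4, 170.9]), array([139.5, 120.6]), 86.8)
scene green 4
scene gtop 12 z med/std 0.0595 0.001 mean [ 0.4584 -0.0962  0.0594] rect (array([ 458.1, -102.6]), array([49.3,  3. ]), 87.8)
scene brass 629 z med/std 0.0234 0.0012 mean [0.5754 0.1954 0.0233] rect (array([561. , 175.5]), array([78. , 99.4]), 0.0)
scene plate 2778 z med/std 0.0095 0.0009 mean [0.5363 0.18   0.0095] rect (array([544.3, 178.4]), array([150. , 118.8]), 86.8)
```

View pics/c1.png

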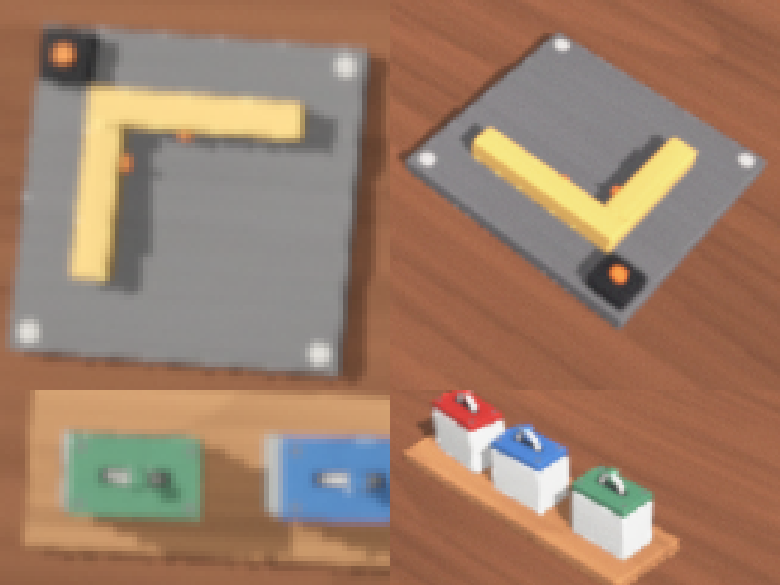

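The crops show the nest L corner at about (199,197) in the top view, with yaw of a few degrees. The green block's silver end face is on its +y side, and there is a free gap between green and blue. Next I'll fit models to masks with the corrected windows.

```bash
cat >> h.py <<'E'
from scipy.optimize import least_squares
def box(q,x0,x1,y0,y1): return np.minimum.reduce([q[:,0]-x0,x1-q[:,0],q[:,1]-y0,y1-q[:,1]])
SD=dict(L=lambda q:np.maximum(box(q,.030,.046,-.05,.046),box(q,-.04,.046,.03,.046)),
        plate=lambda q:box(q,-.075,.075,-.075,.075), blk=lambda q:box(q,-.017,.017,-.028,.028))
def fit(d,mask,shape,h,x0):
    v,u=np.nonzero(cv2.dilate(mask.astype(np.uint8),np.ones((13,13)))); p=rays(d,np.c_[u,v],h); m=mask[v,u].astype(float)
    def f(a):
        c,s=np.cos(a[2]),np.sin(a[2]); q=(p-a[:2])@np.array([[c,-s],[s,c]])
        return 1/(1+np.exp(-np.clip(SD[shape](q)/.0012,-40,40)))-m
    best=least_squares(f,x0,x_scale=[.01,.01,.1],diff_step=1e-4); return best.x.round(4),round(best.cost*2/m.sum(),3)
def masks(d,g=(.44,-.11),n=(.545,.18),hmin=.054,hmax=.066):
    P=cloud(d); hsv=cv2.cvtColor(d["pixels"],cv2.COLOR_RGB2HSV); H,S,V=[hsv[...,i].astype(int) for i in range(3)]
    x,y,z=np.moveaxis(P,-1,0); ok=d["depth"]>0
    near=lambda c,w:(abs(x-c[0])<w)&(abs(y-c[1])<w)&ok
    gm=(H>55)&(H<95)&(S>60)&near(g,.08)&(z>hmin)
    k=cv2.morphologyEx(gm.astype(np.uint8),cv2.MORPH_CLOSE,np.ones((7,7)))>0
    return k,(H>12)&(H<35)&(S>90)&(V>120)&near(n,.12)&(z>.020)
E
python3 - <<'E'
from h import *
for n in ("top","scene"):
    d=np.load(n+"0.npz"); g,b=masks(d); P=cloud(d)
    print(n,"green",g.sum(),P[g].mean(0).round(4),np.median(P[g][:,2]).round(4),fit(d,g,"blk",.060,[*P[g].mean(0)[:2],0]))
    print(n,"brass",b.sum(),np.median(P[b][:,2]).round(4),*[fit(d,b,"L",.024,[.545,.19,a]) for a in (-.1,0,.1)])
E
```

```text
top green 388 [ 0.4717 -0.107   0.0692] 0.06 (array([ 0.4712, -0.1076, -0.0045]), np.float64(0.135))
top brass 595 0.0237 (array([ 0.5579,  0.1748, -0.06  ]), np.float64(0.09)) (array([ 0.5579,  0.1748, -0.06  ]), np.float64(0.09)) (array([ 0.5579,  0.1748, -0.0601]), np.float64(0.09))
scene green 261 [ 0.4792 -0.0993  0.0638] 0.0597 (array([ 0.4751, -0.103 , -0.0403]), np.float64(0.066))
scene brass 819 0.0234 (array([ 0.5598,  0.1781, -0.0605]), np.float64(0.09)) (array([ 0.5598,  0.1781, -0.0606]), np.float64(0.09)) (array([ 0.5598,  0.1781, -0.0607]), np.float64(0.09))
```

```bash
cat >> h.py <<'E'
def down(psi): f=np.pi/2+psi; return [float(np.cos(f/2)),float(np.sin(f/2)),0.,0.]
E
python3 - <<'E'
from h import *
from cell import r, optics
r.set_gripper(1.0,80)
r.move_to([.473,-.105,.16],down(-.02))
r.move_linear([.473,-.105,.0545],vel=.1)
print("f",r.current_contact_force(),r.current_tool_pos())
r.set_gripper(0.0,80)
print("open",r.current_opening(),r.current_finger_force(),r.current_contact_force())
r.move_linear([.473,-.105,.13],vel=.12); r.sleep(.3)
print(r.current_opening(),r.current_contact_force(),r.current_t(),r.current_tool_pos(),r.current_q())
a=[]
for n in ("top","scene"):
    d=optics.get_image(n); np.savez(f"{n}1.npz",**d); a.append(d["pixels"][:,:,::-1])
cv2.imwrite("pics/lift.png",np.hstack([cv2.resize(a[0][150:330,220:460],(400,300)),cv2.resize(a[1][20:200,200:440],(400,300))]))
E
```

```text
f [ 0.60091651 -0.38711412  0.42908642] [ 0.4733255  -0.10511167  0.05497405]
open 0.38449921740770476 80.32362163066864 [-1.23896859 -0.25534445  6.97351674]
0.3877008503579366 [-0.07129646 -0.12200047 -1.41856262] 5.1417 [ 0.47279235 -0.10492477  0.12953318] [-3.14553758e-01  4.11686823e-01  1.92514846e+00  9.46722479e-06
  8.05694844e-01 -2.94573866e-01]
```

View pics/lift.png

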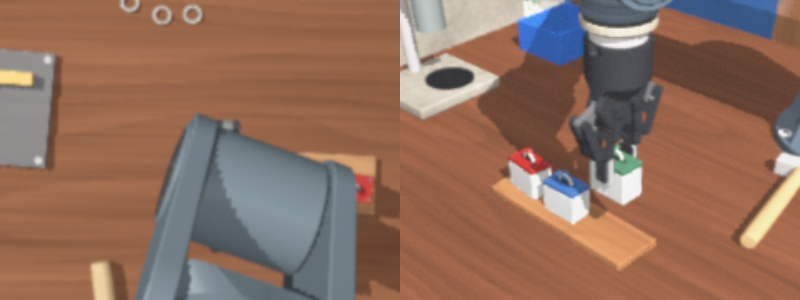

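The block is held and clear of the board, roughly centred in the pads; in the right half it's at about (615,178). Red and blue are undisturbed. Next I'll carry it to the nest and lower with force feedback at an offset from the corner.

```bash
cat >> h.py <<'E'
N=np.array([.559,.1765]); PSI=-.06
Rn=np.array([[np.cos(PSI),-np.sin(PSI)],[np.sin(PSI),np.cos(PSI)]])
def W(x,y,z): return [*(N+Rn@[x,y]).tolist(),z]     # nest xy -> world, z world
def inN(p): return (Rn.T@(np.asarray(p)[:2]-N)).round(5)
def FN(r,n=5):
    f=[]
    for _ in range(n): f.append(r.current_contact_force()); r.sleep(.01)
    f=np.mean(f,0); return np.r_[Rn.T@f[:2],f[2]].round(2)
E
python3 - <<'E'
from h import *
from cell import r, optics
r.move_to(W(-.004,-.015,.13),down(PSI)); r.sleep(.2)
f0=FN(r); print("free",f0,r.current_opening())
r.move_linear(W(-.004,-.015,.058),vel=.08); r.sleep(.1); print(FN(r))
z=.058
while z>.0495:
    z-=.0007; r.move_linear(W(-.004,-.015,z),vel=.02); f=FN(r); print(round(z,4),f,r.current_tool_pos()[2].round(4))
    if f[2]-f0[2]>6: break
print(r.current_t(),inN(r.current_tool_pos()),r.current_torque())
a=[]
for n in ("top","scene"):
    d=optics.get_image(n); np.savez(f"{n}2.npz",**d); a.append(d["pixels"][:,:,::-1])
cv2.imwrite("pics/low.png",np.hstack([cv2.resize(a[0][150:300,140:340],(400,300)),cv2.resize(a[1][160:310,320:520],(400,300))]))
E
```

```text
free [-0.21  0.03 -1.41] 0.38589043001982676
[ 0.07  0.14 -1.02]
0.0573 [-0.14  0.18 -1.86] 0.0573
0.0566 [ 0.16  0.11 -1.47] 0.0566
0.0559 [-0.24 -0.1  -1.58] 0.0558
0.0552 [-0.    0.02 -1.53] 0.0552
0.0545 [ 0.11  0.12 -2.03] 0.0545
0.0538 [ 0.21  0.42 -1.65] 0.0538
0.0531 [-0.37  0.16 -1.64] 0.0531
0.0524 [-2.16 -1.22  5.09] 0.0529
10.0917 [-0.00391 -0.01496] [-0.11264308  0.430266   -0.01255582]
```

View pics/low.png

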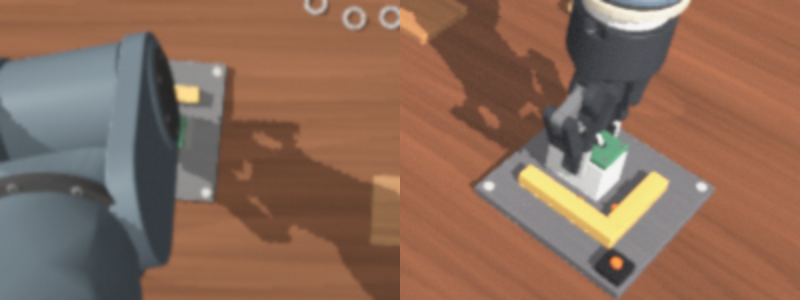

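The scene view shows the block standing on the plate inside the L, with a gap of about 1 cm to both stops; its bottom corner is near (600,195) in the right half. Next I'll press in x, then y, in small steps with force limits.

```bash
python3 - <<'E'
from h import *
from cell import r
r.set_gripper(0.0,110)
Z=.0525; p=np.array([-.004,-.015])
def go(ax,step,lim,maxv):
    while p[ax]<maxv:
        p[ax]+=step; r.move_linear(W(*p,Z),vel=.02); f=FN(r,3)
        print(p.round(4),f,inN(r.current_tool_pos()),"T",(r.current_torque()).round(2))
        if f[ax]<-lim: return
p[0]=.004; r.move_linear(W(*p,Z),vel=.04); p[1]=-.008; r.move_linear(W(*p,Z),vel=.04); print(FN(r))
go(0,.001,9,.020)
go(1,.001,9,.014)
print(r.current_t(),r.current_tool_pos(),r.current_opening())
E
```

```text
[0.5  2.09 6.24]
[ 0.005 -0.008] [-2.06  1.56  8.98] [ 0.00487 -0.00767] T [0.26 0.43 0.03]
[ 0.006 -0.008] [-3.04  0.74  9.79] [ 0.00574 -0.00778] T [ 0.13  0.55 -0.04]
[ 0.007 -0.008] [-3.64  0.75  9.64] [ 0.0067  -0.00779] T [ 0.12  0.52 -0.05]
[ 0.008 -0.008] [-4.28 -0.19 10.82] [ 0.00768 -0.00781] T [ 0.1   0.54 -0.06]
[ 0.009 -0.008] [-4.01 -0.02 10.74] [ 0.00862 -0.00785] T [0.01 0.66 0.03]
[ 0.01  -0.008] [-5.67  0.49 12.09] [ 0.00937 -0.00787] T [0.11 0.9  0.04]
[ 0.011 -0.008] [-6.38 -0.16 12.46] [ 0.01022 -0.00786] T [0.08 1.03 0.01]
[ 0.012 -0.008] [-7.04 -0.26 13.07] [ 0.01112 -0.00788] T [0.09 1.13 0.04]
[ 0.013 -0.008] [-7.58  0.26 13.95] [ 0.012   -0.00785] T [0.14 1.25 0.07]
[ 0.014 -0.008] [-9.34  0.33 15.35] [ 0.01272 -0.00787] T [0.14 1.52 0.12]
[ 0.014 -0.007] [-9.45 -4.59 16.26] [ 0.01273 -0.00747] T [-0.72  1.57  0.05]
[ 0.014 -0.006] [-9.16 -7.03 16.65] [ 0.01272 -0.0068 ] T [-1.03  1.59  0.04]
[ 0.014 -0.005] [-9.   -7.8  17.13] [ 0.01272 -0.00592] T [-1.17  1.57  0.11]
[ 0.014 -0.004] [-9.27 -8.13 17.2 ] [ 0.01272 -0.00495] T [-1.21  1.6   0.09]
[ 0.014 -0.003] [-9.01 -8.41 17.04] [ 0.01273 -0.00398] T [-1.24  1.65  0.08]
[ 0.014 -0.002] [-9.18 -8.18 17.07] [ 0.01271 -0.00299] T [-1.26  1.65  0.05]
[ 0.014 -0.001] [-9.27 -9.01 16.87] [ 0.01272 -0.00197] T [-1.24  1.57  0.03]
15.8 [0.57158257 0.17377462 0.05308052] 0.37831296842816
```

```bash
python3 - <<'E'
from h import *
from cell import r, optics
Z=.0535; p=np.array([.014,-.001]); r.move_linear(W(*p,Z),vel=.02); print(FN(r),r.current_tool_pos())
def go(ax,step,lim,maxv):
    while p[ax]<maxv:
        p[ax]+=step; r.move_linear(W(*p,Z),vel=.02); f=FN(r,3)
        print(p.round(4),f,inN(r.current_tool_pos()),"T",(r.current_torque()).round(2))
        if f[ax]<-lim: return
go(1,.0007,14,.012)
go(0,.0007,14,.022)
print(r.current_t())
d=optics.get_image("scene"); np.savez("scene3.npz",**d); a=d["pixels"][:,:,::-1]
cv2.imwrite("pics/press.png",cv2.resize(a[190:310,360:480],(600,600),interpolation=cv2.INTER_CUBIC))
E
```

```text
[-6.46 -3.24  5.6 ] [0.5715655  0.17428445 0.05310876]
[ 0.014  -0.0003] [-6.1  -3.88  6.35] [ 0.01268 -0.00078] T [-0.57  1.11 -0.01]
[0.014  0.0004] [-6.36 -4.41  5.92] [ 0.01269 -0.00012] T [-0.54  1.21  0.07]
[0.014  0.0011] [-5.96 -4.63  6.67] [0.01267 0.00054] T [-0.68  1.13  0.07]
[0.014  0.0018] [-6.26 -5.46  6.78] [0.01269 0.00111] T [-0.82  1.17  0.04]
[0.014  0.0025] [-6.65 -6.34  6.9 ] [0.01268 0.00174] T [-0.91  1.15  0.06]
[0.014  0.0032] [-6.7  -6.26  6.7 ] [0.01268 0.00237] T [-1.03  1.16  0.01]
[0.014  0.0039] [-6.53 -6.7   6.84] [0.01268 0.00302] T [-1.09  1.21  0.02]
[0.014  0.0046] [-6.37 -7.33  7.15] [0.01268 0.00366] T [-1.1   1.19  0.03]
[0.014  0.0053] [-6.57 -7.57  6.72] [0.0127  0.00431] T [-1.2   1.19 -0.03]
[0.014 0.006] [ -6.06 -11.59   7.92] [0.01269 0.0046 ] T [-1.77  1.25  0.13]
[0.014  0.0067] [ -6.11 -15.16   9.93] [0.01269 0.00473] T [-2.48  1.29  0.19]
[0.0147 0.0067] [ -9.53 -15.11  12.64] [0.01279 0.00472] T [-2.4   1.85  0.18]
[0.0154 0.0067] [-14.21 -15.38  15.8 ] [0.01286 0.00468] T [-2.36  2.56  0.18]
19.6667
```

View pics/press.png

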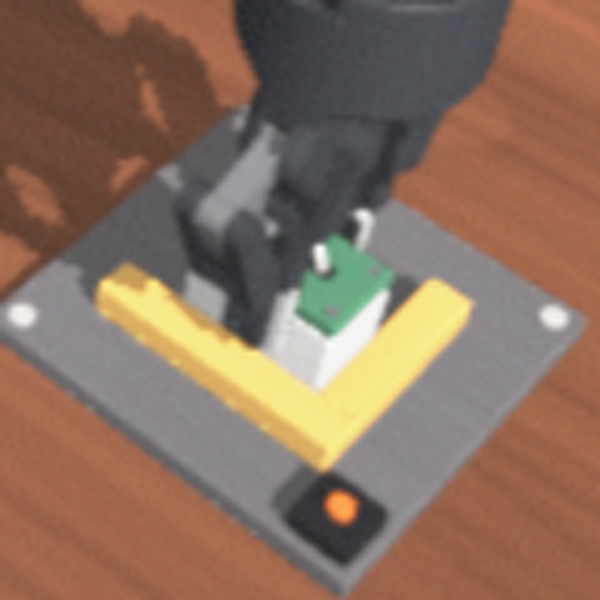

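Both stops now resist rigidly, at TCP nest x about 0.0127 and y about 0.0046, after about 4 mm of pin travel. In the picture the block sits in the corner, with its near edge at (318,388) against both stops. I'll use a small yaw probe to check that it bears flat.

```bash
python3 - <<'E'
from h import *
from cell import r, optics
from scipy.spatial.transform import Rotation as R
P=W(.0154,.0067,.0535)
for da in (.008,.016,.024,.016,.008,0,-.008,-.016,-.008,0):
    r.move_linear(P,rot=down(PSI+da),vel=.02); r.sleep(.1)
    t=np.mean([(r.sleep(.01),r.current_torque())[1] for _ in range(8)],0)
    e=R.from_quat(r.current_ee_rot()).as_matrix()
    print(da,FN(r),t.round(3),inN(r.current_tool_pos()),"yaw",(np.arctan2(e[1,0],e[0,0])-np.pi/2).round(4),"tilt",e[:2,2].round(4))
print(r.current_t())
E
```

```text
0.008 [-13.98 -15.09  15.83] [-2.393  2.453 -0.378] [0.01288 0.00467] yaw -0.0524 tilt [-0.0072 -0.0033]
0.016 [-14.37 -15.35  16.43] [-2.435  2.562 -0.696] [0.01279 0.00465] yaw -0.0451 tilt [-0.0074 -0.0031]
0.024 [-14.96 -16.16  16.87] [-2.524  2.714 -0.813] [0.01266 0.00456] yaw -0.0374 tilt [-0.0078 -0.0032]
0.016 [-14.93 -15.88  17.  ] [-2.43   2.715 -0.243] [0.01269 0.0046 ] yaw -0.0442 tilt [-0.0077 -0.0035]
0.008 [-14.26 -15.45  16.63] [-2.346  2.605 -0.032] [0.01279 0.00466] yaw -0.0517 tilt [-0.0073 -0.0035]
0 [-14.1  -15.27  15.59] [-2.292  2.575  0.31 ] [0.0128  0.00469] yaw -0.059 tilt [-0.0072 -0.0037]
-0.008 [-14.46 -15.56  16.34] [-2.325  2.608  0.532] [0.01275 0.00466] yaw -0.0665 tilt [-0.0073 -0.0039]
-0.016 [-15.76 -15.35  17.21] [-2.364  2.743  0.632] [0.01265 0.00462] yaw -0.0742 tilt [-0.0077 -0.004 ]
-0.008 [-14.03 -15.35  16.55] [-2.41   2.63   0.312] [0.01274 0.0046 ] yaw -0.067 tilt [-0.0074 -0.0038]
0 [-13.66 -15.06  15.55] [-2.349  2.508  0.162] [0.01289 0.00468] yaw -0.0593 tilt [-0.0071 -0.0036]
24.3
```

The yaw response is symmetric about roughly +0.004 rad, so the faces bear flat. I'll set the centre yaw and hand in.

```bash
python3 - <<'E'
from h import *
from cell import r
r.move_linear(W(.0154,.0067,.0535),rot=down(PSI+.004),vel=.02); r.sleep(.5)
print(FN(r),r.current_torque().round(2),r.current_tool_pos(),inN(r.current_tool_pos()),r.current_finger_force(),r.current_t())
print(r.hand_in())
E
```

```text
[-13.92 -15.35  15.63] [-2.38  2.46 -0.11] [0.57212635 0.1803903  0.05315382] [0.01287 0.00467] 111.31370007991791 25.0917
the job is handed in; nothing more can be done
None
```

I handed the job in at 25.1 s with the green block still gripped and pressed into the nest corner at about 14 N toward the long stop and 15 N toward the end stop (wrist readings), but the call returned no verdict, and I judged flatness and pin travel only from forces, motion and one picture.

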